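# Reset the stop of a biscuit-printer loading bed and load the carrier

### The arm

A 6-joint arm with a two-finger parallel gripper is mounted at the origin on the work surface. World frame = base frame: x ahead of the robot, y to its left, z up, the work surface at z = 0. Lengths are in m, angles in rad, forces in N, time in s.
With the tool pointing down it reaches from about 0.35 to 0.975 m from the base axis. Payload 4.9 kg.
Tool frame: the origin (TCP) lies midway between the tips of the shut fingers; the grasp point (between the pads) lies 19 mm behind it; z points along the fingers, y is the line along which they close (so a half turn about z gives the same grasp; the last joint's range is limited). The gripper opens to 85 mm and grips with 20 to 120 N. Pads are 22 mm wide; open, the fingers measure 114 mm over their backs; the gripper's body (76 mm by 85 mm) begins 54 mm behind the grasp point. The pads swing forward as they close: fully open they stand 13 mm farther back than shut.
Start: joints at [-1.444, 0.053, 1.613, -0, 1.476, -0.119], TCP at [0.152, -0.606, 0.231] pointing down, gripper open.
Joint ranges: [-3.01, 3.01], [-1.01, 2.22], [0.06, 2.58], [-1.02, 4.17], [0.09, 2.62], [-3.14, 3.14]. Speed limits (rad/s): [2.57, 2.57, 3.14, 3.14, 3.14, 3.14].

### API

Orientations are given as a rotation vector (axis times angle).
In Python, from station import ctrl gives the robot as it stands.
- The arm moves only by the shell command python3 -m handwheel 'ROWS' [FORCE]. ROWS is JSON, a list of rows, each an object with "gripper": the gripper command: -1 is fully open, 1 is shut, values between are in proportion; "offset": the shift along the tool's x, y, z in mm, a list of three; "rotation": the turn, a rotation vector about the tool's x, y, z in rad, a list of three. A call has exactly 8 rows; each row is the pose to reach, as a shift and turn from the pose commanded when the call began, along the tool's axes at that moment; what a row does not reach only later rows make up. A row lasts 1/8 s, in which the tool goes at most 62.5 mm and 10.7 degrees, less where a joint would pass 70% of its speed; a pose out of reach is approached as far as the arm can. A call with a gripper value outside its range is refused whole. The fingers move at their own pace and stop on an object; FORCE is the grip in N (left out, the last holds). Time passes only in rows, so rows that repeat a pose let the fingers close, or fill a call up. It gives the time, the measured TCP pose, the force, the opening and the grip force at its end, in the units of the state.
- ctrl.get_obs(): the state, without advancing time (a new reading comes with each control period).
- ctrl.get_image(name): name is "scene" or "top"; returns a dict with "image" (400x640x3 uint8, red, green, blue), "fovy" (degrees; the focal length in pixels is half the picture's height over the tangent of half this angle, whatever the lens; pixels are square), "cx", "cy" (the principal point, pixels), "xyz" and "attitude" of the camera in the world. Camera axes: x right, y up, looking along -z (the intrinsics and any distortion apply to the point x, -y, -z); pixel columns grow to the right and rows downward; lengths in m; the calibration is good to about 2 mm. A picture is of the moment at which its call begins. There is no depth.
- ctrl.finish_job(): hands the job in; it is judged then, once.
The state is a dict: "t": time; "q": joint angles; "dq": joint speeds; "effort": joint torques, N m; "tool_pos": TCP position; "tool_rot": TCP orientation; "contact_force": force on the tool from outside, world axes, zero at the start; "wrist_torque": the same for the moment, N m; "opening": finger opening in m; "grip_force": force on a finger pad.
Only numpy, scipy, OpenCV 4.12 (cv2) and the standard library are available. Lean on these libraries where they do the work, as an engineer would, in place of code of your own. Each camera call takes 0.05 s, during which the arm holds its last target. There are 200 camera calls.

### The job

The biscuit carrier is too long for the bay of the loading bed: lift the stop out of its notch, shift it one notch along, away from the end block, and drop it fully into that next notch, keeping it astride the rail all the while. Then set the carrier flat on the deck, in the bay between the end block and the stop, square to the rail and wholly on the deck. Leave the other things on the table where they are.

Things in the scene. Friction and masses are not known exactly. Their poses are not given: they have to be found in the camera images.
- bed: Fixed loading bed: grey plastic deck 170 (x) x 380 (y) x 20 mm high, z up, yaw within 0.3 rad of the world's. Origin: centre of its underside. A 16 mm thick aluminium rail stands on it along y at x = 60 mm (far side), top edge at z = 60 mm. That edge has five notches 18 mm wide, 15 deep, at y = -40, 0, 40, 80, 120 mm.
- notch_now (a point): In the bed: middle of the notch that holds the stop at the start, at the rail's top edge (bed frame 60, 0, 60 mm). Axes as the bed's.
- notch_next (a point): In the bed: middle of the next notch along, where the stop must go, at the rail's top edge (bed frame 60, 40, 60 mm). Axes as the bed's.
- bay (a point): In the bed, on the deck's surface: middle of the bay once the stop is moved (bed frame -14, -70, 20 mm); axes as the bed's. The deck is free from its edge at bed x = -85 to the rail's face at x = 52 mm. Bay length along y: 120 mm at the start, 160 mm with the stop in the next notch.
- end_block (a point): In the bed: middle of the end block's face that looks to the stop (bed frame -15, -150, 34 mm; axes as the bed's). The dark steel block stands on the deck at its -y end, 120 (x) x 22 (y) mm, top 28 mm above the deck.
- stop: The steel stop, a loose saddle astride the rail, 0.24 to 0.39 kg, axes as the bed's when seated. Origin: middle of the underside of its bridge (36 x 60 (y) x 12 mm), which rests on the rail's top edge when seated. A 12 mm thick cross pin below hangs 12 mm into the notch, 3 mm play along y; two skirts reach 34 mm down, 2 mm play each side of the rail.
- stop_fin (a point): Centre of the stop's upright grip fin, 40 (x) x 12 (y) x 40 mm high, on top of the bridge; pinch it along y from above. 32 mm above the stop's origin, so at bed z = 92 mm when seated. Lift it more than 12 and less than 33 mm to shift it while it stays astride. A paddle reaches from the stop over the deck; its face to the end block lies 30 mm on the -y side of the fin's centre.
- carrier: White plastic biscuit carrier, 0.17 to 0.35 kg: plate 90 (x) x 140 (y) x 10 mm, two round biscuits (54 mm, tops 16 mm above the underside) fixed on it, one each side of the handle. Origin: centre of the underside. Starts flat on the table to the robot's right, yaw within 0.5 rad; either way round will do in the bay.
- carrier_grip (a point): Centre of the carrier's handle, 35 mm above the carrier's underside; axes as the carrier's. The handle is an upright plate across the carrier's middle, 60 (x) x 12 (y) mm, from the plate's top to 60 mm above the underside; pinch it along y from above.
- tub: Bystander, to be left alone: white-lidded jar, 84 mm across and 90 mm tall; its place may be swapped with the carrier's. Origin at its underside.
- bowl: Bystander, to be left alone: steel mixing bowl, 150 mm across the rim, 70 mm tall. Origin at its underside.
- bottle: Bystander, to be left alone: upright bottle, 60 mm across, 140 mm tall. Origin at its underside.
- mug: Bystander, to be left alone: white mug, 80 mm across, 95 mm tall. Origin at its underside.
- spatula: Bystander, to be left alone: spatula lying flat, about 250 mm long. Origin at its underside.
- cakeboard: Bystander, to be left alone: round cardboard cake board, 150 mm across, 12 mm thick. Origin at its underside.
- can: Bystander, to be left alone: upright can, 72 mm across, 110 mm tall. Origin at its underside.
Not all that is in view belongs to the job. Leave any red look-alike of the carrier alone.

How it is judged:
On the way, in this order (a step that is already met when the one before it is completed fails the run):
1. the stop is lifted clear of its notch (z of stop_fin in the frame of bed above 0.1025 m), for 0.1 s.
2. the stop is fully down in the next notch (y of stop_fin in the frame of bed between 0.034 and 0.046 m and z of stop_fin in the frame of bed between 0.088 and 0.0955 m and angle between stop_fin's own z axis and vertical below 0.1 rad), for 0.2 s.
At the end, for the whole second after the job is handed in: Bed frame, mm: stop upright (0.1 rad) in the next notch, fin centre y 34 to 46, z under 95.5. Carrier flat on the deck in the bay, handle centre x -45 to 13, y -86 to -54, z under 58.5, level within 0.05 rad, square within 0.15 rad. Both at rest (all of step 2 and x of carrier_grip in the frame of bed between -0.045 and 0.013 m and y of carrier_grip in the frame of bed between -0.086 and -0.054 m and z of carrier_grip in the frame of bed between 0.05 and 0.0585 m and angle between carrier_grip's own z axis and vertical below 0.05 rad and angle between the x axis of carrier_grip and the x axis of bed, either way round below 0.15 rad and linear speed of each of stop, carrier below 0.01 m/s); the robot touches nothing.
It fails at once if the stop is lifted off the rail (over 34 mm above its seat) (z of stop_fin in the frame of bed above 0.126 m).
It fails at once if a bystander is moved more than 40 mm (distance of any of tub, bowl, bottle, mug, spatula, cakeboard, can from where it was at the start of the episode above 0.04 m).
It also fails if it takes over 61 s, if anything falls off the work surface, if the arm or the gripper's body presses on something with over 40 N, if the wrist force passes 120 N, or if a joint passes its speed limit or range.

## Working session

There is one attempt and no reset: what is moved stays moved. The work goes in short steps, Python scripts to look and compute and a shell command to move; the robot and the scene stay as the last step left them, time stands still between calls to the robot, and variables do not carry over. Pictures are saved under pics/ and viewed, at most 10 in all, crops included, and the job is handed in when it is done.

```bash
mkdir -p pics; ls
python3 - <<'E'
from station import ctrl
import cv2
for n in("scene","top"):
    d=ctrl.get_image(n); cv2.imwrite(f"pics/{n}0.png",d["image"][:,:,::-1])
    print({k:v for k,v in d.items() if k!="image"})
o=ctrl.get_obs();print(o)
E
```

```text
pics
{'fovy': 52.63243570337997, 'cx': 314.8657963432569, 'cy': 206.29155740370632, 'xyz': array([ 1.10190068, -0.710557  ,  0.72132028]), 'attitude': array([0.93310294, 0.33115322, 0.6317876 ])}
{'fovy': 50.38549860694711, 'cx': 322.9669780543439, 'cy': 199.0968049485127, 'xyz': array([ 3.76594599e-01, -8.54008808e-04,  1.55240072e+00]), 'attitude': array([ 0.09169899, -0.06224553, -1.58689996])}
{'t': 0.1, 'q': array([-1.44399948e+00,  5.33138661e-02,  1.61417241e+00,  1.08481185e-05,
        1.47602318e+00, -1.19014270e-01]), 'dq': array([ 0.00125018, -0.00094992, -0.00338843,  0.00043173,  0.00037824,
       -0.00125647]), 'effort': array([-3.06207567e-04, -3.94906318e+01, -3.71366215e+01, -1.56363872e-04,
        3.93700917e-03,  2.62681780e-06]), 'tool_pos': array([ 0.15201075, -0.60563812,  0.23016231]), 'tool_rot': array([-3.11599224e+00, -3.84911213e-01, -5.24256045e-06]), 'contact_force': array([ 0.25663624, -0.32432439,  0.41843505]), 'wrist_torque': array([-0.00533788,  0.01951595, -0.01701524]), 'grip_force': 0.0, 'opening': 0.08543002376253249}
```

View pics/top0.png

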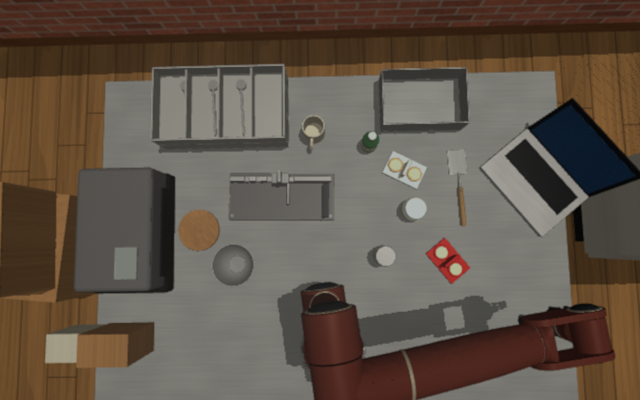

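View pics/scene0.png

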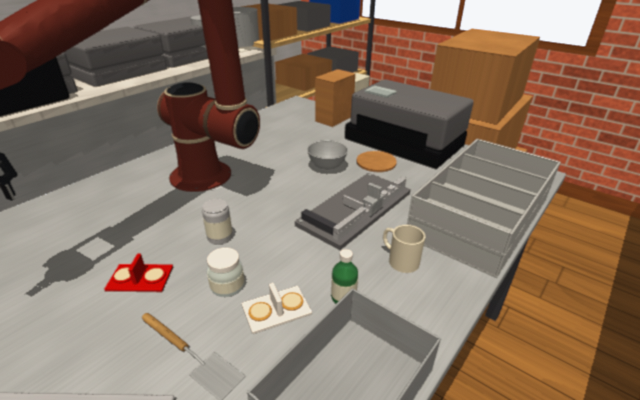

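```bash
cat > h.py <<'E'
import numpy as np, cv2
from scipy.spatial.transform import Rotation as R
def cam(d):
    f=200/np.tan(np.radians(d["fovy"])/2)
    return f,d["cx"],d["cy"],np.array(d["xyz"]),R.from_rotvec(d["attitude"]).as_matrix()
def proj(d,P):
    f,cx,cy,c,A=cam(d); p=(np.atleast_2d(P)-c)@A
    return np.c_[cx+f*p[:,0]/-p[:,2], cy-f*p[:,1]/-p[:,2]]
def ray(d,uv,z):
    f,cx,cy,c,A=cam(d); uv=np.atleast_2d(uv)
    r=np.c_[(uv[:,0]-cx)/f,-(uv[:,1]-cy)/f,-np.ones(len(uv))]@A.T
    return c+r*((z-c[2])/r[:,2])[:,None]
E
python3 - <<'E'
import cv2,pickle
t=cv2.imread("pics/top0.png"); s=cv2.imread("pics/scene0.png")
cv2.imwrite("pics/tc.png",cv2.convertScaleAbs(cv2.resize(t[130:240,222:442],None,fx=3.6,fy=3.6,interpolation=cv2.INTER_CUBIC),alpha=1.5))
cv2.imwrite("pics/sc.png",cv2.convertScaleAbs(cv2.resize(s[170:335,235:425],None,fx=3.6,fy=3.6,interpolation=cv2.INTER_CUBIC),alpha=1.5))
from station import ctrl
pickle.dump({n:{k:v for k,v in ctrl.get_image(n).items()} for n in("scene","top")},open("c.pkl","wb"))
E
```

```text
(no output)
```

View pics/tc.png

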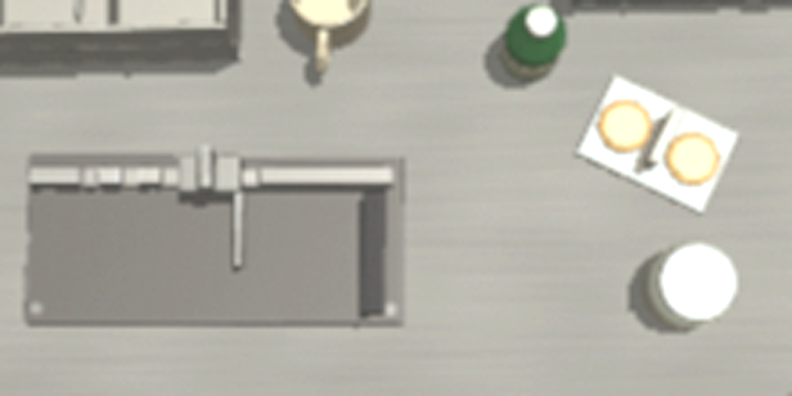

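View pics/sc.png

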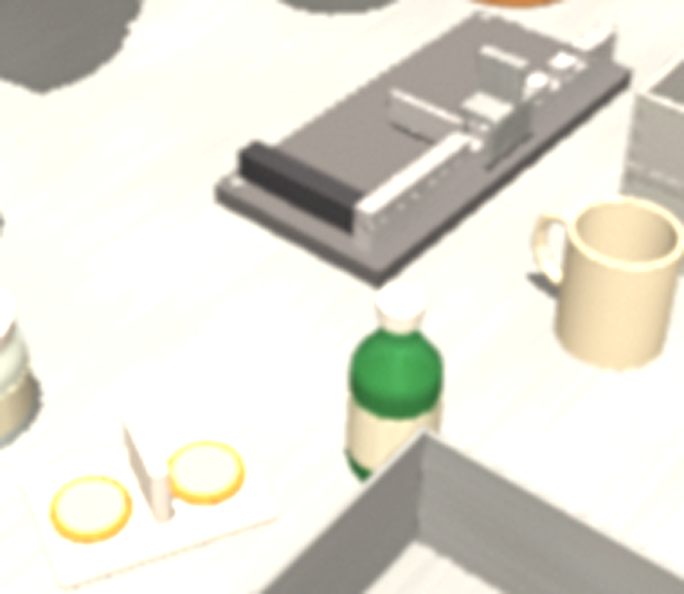

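Run:
```python
import pickle
from h import *
from scipy.optimize import least_squares
C=pickle.load(open("c.pkl","rb"))
T=lambda l:np.array(l)/3.6+[222,130]-.36
S=lambda l:np.array(l)/3.6+[235,170]-.36
def fit(P,uvt,Q,uvs,x0):
    P=np.array(P)/1e3;Q=np.array(Q)/1e3
    def w(p,X):
        return X@R.from_euler('z',p[2]).as_matrix().T+[p[0],p[1],0]
    f=lambda p:np.r_[(proj(C["top"],w(p,P))-T(uvt)).ravel(),(proj(C["scene"],w(p,Q))-S(uvs)).ravel()]
    r=least_squares(f,x0,loss="soft_l1"); print(r.x.round(4)); print(f(r.x).reshape(-1,2).round(1).tolist()); return r.x
B=fit([[85,190,20],[85,-190,20],[-85,-190,20],[-85,190,20],[20,-30+6,50]][:4],[(29,157),(403,158),(403,325),(26,324)],
 [[-85,-190,20],[85,-190,20],[85,190,20]],[(218,188),(379,272),(630,72)],[.5,.1,0])
K=fit([[45,70,10],[45,-70,10],[-45,-70,10],[-45,70,10]],[(616,76),(738,132),(703,212),(577,153)],
 [[45,-70,10],[-45,-70,10]],[(70,582),(30,480)] if 0 else [(275,518),(30,480)],[.6,-.25,-.4])
print(ray(C["top"],T([(577,153),(703,212)]),.01))
w=lambda p,X:np.array(X)/1e3@R.from_euler('z',p[2]).as_matrix().T+[p[0],p[1],0]
for n,X in dict(fin=[60,0,92],fintop=[60,0,112],next=[60,40,92],bay=[-14,-70,20]).items():
    P=w(B,X); print(n,P.round(4),[((proj(C["top"],P)-[222,130])*3.6).round().tolist(),((proj(C["scene"],P)-[235,170])*3.6).round().tolist()])
P=w(K,[0,0,60]);print(P,((proj(C["top"],P)-[222,130])*3.6).round(),((proj(C["scene"],P)-[235,170])*3.6).round())
for X in [[45,70,10],[45,-70,10],[-45,-70,10],[-45,70,10]]: print(((proj(C["scene"],w(K,X))-[235,170])*3.6).round())
```

```text
[ 0.5402  0.177  -0.0174]
[[0.2, -0.0], [0.2, -0.5], [0.3, -0.2], [0.0, 0.0], [-1.3, -1.1], [0.3, -0.2], [0.7, -1.1]]
[ 0.6332 -0.2702 -0.4413]
[[-1.8, -0.5], [-0.4, -0.6], [-0.4, -0.6], [-0.8, 0.2], [-56.2, 17.3], [-0.5, -0.9]]
[[ 0.6232451  -0.19055846  0.01      ]
 [ 0.56046251 -0.31576064  0.01      ]]
fin [0.6002 0.176  0.092 ] [[[206.0, 169.0]], [[499.0, 75.0]]]
fintop [0.6002 0.176  0.112 ] [[[204.0, 166.0]], [[502.0, 54.0]]]
next [0.6009 0.216  0.092 ] [[[165.0, 169.0]], [[526.0, 55.0]]]
bay [0.525  0.1073 0.02  ] [[[283.0, 252.0]], [[372.0, 151.0]]]
[ 0.63320364 -0.27023349  0.06      ] [[663. 132.]] [[150. 433.]]
[[283. 502.]]
[[ 71. 579.]]
[[ 27. 476.]]
[[227. 409.]]
```

```bash
cat >> h.py <<'E'
def go(pos,yaw):  # tool down with its y along the direction yaw+90deg, nearest of the two half turns
    from station import ctrl
    o=ctrl.get_obs(); A=R.from_rotvec(o["tool_rot"])
    best=None
    for k in(0,np.pi):
        G=R.from_euler('z',yaw+k)*R.from_euler('x',np.pi)
        r=(A.inv()*G).as_rotvec()
        if best is None or np.linalg.norm(r)<np.linalg.norm(best): best=r
    off=A.inv().apply(np.array(pos)-o["tool_pos"])*1e3
    print("off",off.round(1),"rot",best.round(3),"t",round(o["t"],2),"pos",o["tool_pos"].round(4),"open",round(o["opening"],4),"F",o["contact_force"].round(1),"q",o["q"].round(2))
E
python3 - <<'E'
from h import *
go([.45,-.3,.25],-.017); go([.6,.176,.22],-.017); go([.6,.176,.08],-.017)
E
```

```text
off [ 363.4 -224.1  -19.1] rot [-0.001 -0.     0.263] t 0.2 pos [ 0.152  -0.6058  0.2305] open 0.0857 F [-0.4  0.1 -0.4] q [-1.44  0.05  1.61  0.    1.48 -0.12]
off [ 624.7 -649.3   11.5] rot [-0.001 -0.     0.263] t 0.2 pos [ 0.152  -0.6058  0.2305] open 0.0857 F [-0.4  0.1 -0.4] q [-1.44  0.05  1.61  0.    1.48 -0.12]
off [ 624.7 -649.1  151.5] rot [-0.001 -0.     0.263] t 0.2 pos [ 0.152  -0.6058  0.2305] open 0.0857 F [-0.4  0.1 -0.4] q [-1.44  0.05  1.61  0.    1.48 -0.12]
```

```bash
python3 -m handwheel '[{"gripper":-1,"offset":[50,-30,-5],"rotation":[0,0,0.03]},{"gripper":-1,"offset":[95,-60,-10],"rotation":[0,0,0.07]},{"gripper":-1,"offset":[145,-90,-20],"rotation":[0,0,0.1]},{"gripper":-1,"offset":[195,-120,-20],"rotation":[0,0,0.14]},{"gripper":-1,"offset":[240,-150,-20],"rotation":[0,0,0.18]},{"gripper":-1,"offset":[290,-180,-20],"rotation":[0,0,0.22]},{"gripper":-1,"offset":[340,-210,-20],"rotation":[0,0,0.26]},{"gripper":-1,"offset":[365,-225,-20],"rotation":[0,0,0.263]}]' 40
python3 -c "
from h import *
go([.6,.176,.20],-.017)"
```

```text
t: 1.2
tool_pos: [0.4528, -0.2969, 0.2512]
tool_rot: [-3.141, 0.023, -0.0]
contact_force: [0.2, -0.2, -0.7]
opening: 0.0854
grip_force: 0.0
off [ 140.2 -475.    51.4] rot [-0.    -0.     0.002] t 1.2 pos [ 0.4528 -0.2969  0.2512] open 0.0854 F [ 0.2 -0.2 -0.7] q [-0.72 -0.16  1.78  0.    1.52  0.87]
```

```bash
python3 -m handwheel '[{"gripper":-1,"offset":[18,-60,0],"rotation":[0,0,0]},{"gripper":-1,"offset":[36,-120,0],"rotation":[0,0,0]},{"gripper":-1,"offset":[54,-180,0],"rotation":[0,0,0]},{"gripper":-1,"offset":[72,-240,0],"rotation":[0,0,0]},{"gripper":-1,"offset":[90,-300,0],"rotation":[0,0,0]},{"gripper":-1,"offset":[108,-360,10],"rotation":[0,0,0]},{"gripper":-1,"offset":[125,-418,30],"rotation":[0,0,0]},{"gripper":-1,"offset":[140,-475,50],"rotation":[0,0,0]}]'
python3 - <<'E'
from h import *
from station import ctrl
go([.6,.176,.08],-.017)
d=ctrl.get_image("scene")["image"][:,:,::-1]
cv2.imwrite("pics/s1.png",cv2.resize(d[130:280,290:450],None,fx=3.6,fy=3.6,interpolation=cv2.INTER_CUBIC))
E
```

```text
t: 2.2
tool_pos: [0.5993, 0.1731, 0.2018]
tool_rot: [3.141, -0.027, 0.001]
contact_force: [0.1, -0.5, -0.1]
opening: 0.0854
grip_force: 0.0
off [  0.6  -2.9 121.8] rot [ 0.    -0.001  0.   ] t 2.2 pos [0.5993 0.1731 0.2018] open 0.0854 F [ 0.1 -0.5 -0.1] q [ 0.16  0.07  1.65 -0.    1.43  1.75]
```

View pics/s1.png

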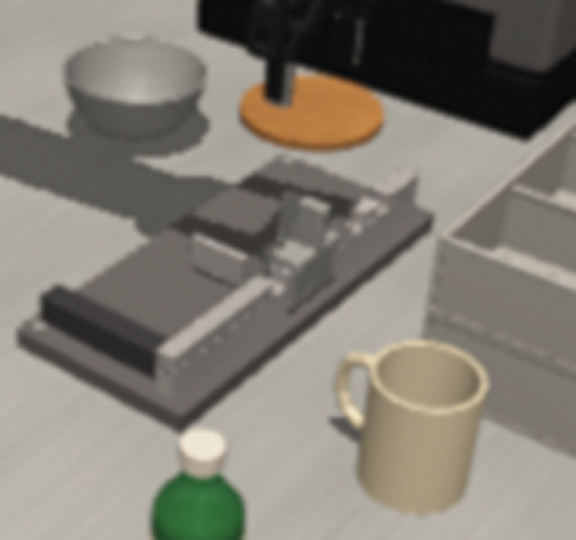

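```bash
python3 -m handwheel '[{"gripper":-1,"offset":[0,0,0],"rotation":[0,0,0]},{"gripper":-1,"offset":[0,0,30],"rotation":[0,0,0]},{"gripper":-1,"offset":[0,0,60],"rotation":[0,0,0]},{"gripper":-1,"offset":[0,0,90],"rotation":[0,0,0]},{"gripper":-1,"offset":[0,0,110],"rotation":[0,0,0]},{"gripper":-1,"offset":[0,0,119],"rotation":[0,0,0]},{"gripper":-1,"offset":[0,0,119],"rotation":[0,0,0]},{"gripper":-1,"offset":[0,0,119],"rotation":[0,0,0]}]'
python3 -c "
from h import *
go([.6,.176,.08],-.017)"
```

```text
t: 3.25
tool_pos: [0.5999, 0.1711, 0.0846]
tool_rot: [-3.141, 0.027, -0.004]
contact_force: [-0.8, 0.4, 0.2]
opening: 0.0854
grip_force: 0.0
off [ 0.  -4.9  4.6] rot [-0.    -0.002 -0.   ] t 3.25 pos [0.5999 0.1711 0.0846] open 0.0854 F [-0.8  0.4  0.2] q [ 0.16  0.18  1.73 -0.    1.23  1.75]
```

```bash
python3 -m handwheel '[{"gripper":-1,"offset":[0,-5,3],"rotation":[0,0,0]},{"gripper":0,"offset":[0,-5,3],"rotation":[0,0,0]},{"gripper":1,"offset":[0,-5,3],"rotation":[0,0,0]},{"gripper":1,"offset":[0,-5,3],"rotation":[0,0,0]},{"gripper":1,"offset":[0,-5,3],"rotation":[0,0,0]},{"gripper":1,"offset":[0,-5,3],"rotation":[0,0,0]},{"gripper":1,"offset":[0,-5,3],"rotation":[0,0,0]},{"gripper":1,"offset":[0,-5,3],"rotation":[0,0,0]}]' 50
python3 -c "
from h import *
go([.6,.176,.08],-.017)"
```

```text
t: 4.25
tool_pos: [0.599, 0.1759, 0.0802]
tool_rot: [3.141, -0.027, 0.0]
contact_force: [-0.8, -1.0, 0.8]
opening: 0.0118
grip_force: 50.2
off [ 1.  -0.1  0.2] rot [ 0. -0. -0.] t 4.25 pos [0.599  0.1759 0.0802] open 0.0118 F [-0.8 -1.   0.8] q [ 0.17  0.19  1.73 -0.    1.22  1.75]
```

```bash
python3 -m handwheel '[{"gripper":1,"offset":[0,0,-8],"rotation":[0,0,0]},{"gripper":1,"offset":[0,0,-16],"rotation":[0,0,0]},{"gripper":1,"offset":[0,0,-21],"rotation":[0,0,0]},{"gripper":1,"offset":[0,0,-21],"rotation":[0,0,0]},{"gripper":1,"offset":[0,-10,-21],"rotation":[0,0,0]},{"gripper":1,"offset":[0,-25,-21],"rotation":[0,0,0]},{"gripper":1,"offset":[0,-40,-21],"rotation":[0,0,0]},{"gripper":1,"offset":[0,-40,-21],"rotation":[0,0,0]}]'
python3 -c "
from h import *
go([.6,.216,.08],-.017)"
```

```text
t: 5.25
tool_pos: [0.5994, 0.2177, 0.101]
tool_rot: [-3.141, 0.024, 0.0]
contact_force: [-0.4, -0.2, -2.8]
opening: 0.0112
grip_force: 49.8
off [ 0.6  1.7 21. ] rot [-0.     0.     0.002] t 5.25 pos [0.5994 0.2177 0.101 ] open 0.0112 F [-0.4 -0.2 -2.8] q [0.23 0.19 1.69 0.   1.26 1.82]
```

```bash
python3 -m handwheel '[{"gripper":1,"offset":[0,0,0],"rotation":[0,0,0]},{"gripper":1,"offset":[0,0,5],"rotation":[0,0,0]},{"gripper":1,"offset":[0,0,10],"rotation":[0,0,0]},{"gripper":1,"offset":[0,0,14],"rotation":[0,0,0]},{"gripper":1,"offset":[0,0,18],"rotation":[0,0,0]},{"gripper":1,"offset":[0,0,21],"rotation":[0,0,0]},{"gripper":1,"offset":[0,0,21],"rotation":[0,0,0]},{"gripper":1,"offset":[0,0,21],"rotation":[0,0,0]}]'
python3 -c "
from h import *
go([.6,.216,.08],-.017)"
```

```text
t: 6.25
tool_pos: [0.5998, 0.2161, 0.0802]
tool_rot: [-3.141, 0.027, -0.001]
contact_force: [0.3, 0.0, -3.0]
opening: 0.0114
grip_force: 49.8
off [0.2 0.1 0.2] rot [-0.    -0.001 -0.   ] t 6.25 pos [0.5998 0.2161 0.0802] open 0.0114 F [ 0.3  0.  -3. ] q [ 0.23  0.21  1.7  -0.    1.23  1.82]
```

```bash
python3 -m handwheel '[{"gripper":0.5,"offset":[0,0,0],"rotation":[0,0,0]},{"gripper":0,"offset":[0,0,0],"rotation":[0,0,0]},{"gripper":-1,"offset":[0,0,0],"rotation":[0,0,0]},{"gripper":-1,"offset":[0,0,0],"rotation":[0,0,0]},{"gripper":-1,"offset":[0,0,-30],"rotation":[0,0,0]},{"gripper":-1,"offset":[0,0,-70],"rotation":[0,0,0]},{"gripper":-1,"offset":[0,0,-120],"rotation":[0,0,0]},{"gripper":-1,"offset":[0,0,-170],"rotation":[0,0,0]}]'
python3 - <<'E'
from h import *
from station import ctrl
import pickle
from scipy.optimize import least_squares
C=pickle.load(open("c.pkl","rb"))
uv=np.array([(616,76),(738,132),(703,212),(577,153)])/3.6+[222,130]-.36
P=np.array([[45,70,10],[45,-70,10],[-45,-70,10],[-45,70,10]])/1e3
s=np.array([(275,515),(70,582),(30,480)])/3.6+[235,170]-.36
w=lambda p,X:X@R.from_euler('z',p[2]).as_matrix().T+[p[0],p[1],0]
f=lambda p:np.r_[(proj(C["top"],w(p,P))-uv).ravel(),(proj(C["scene"],w(p,P[:3]))-s).ravel()]
r=least_squares(f,[.6,-.25,-.4]);print(r.x.round(4),f(r.x).round(1))
x,y,a=r.x
go([x,y,.25],a)
d=ctrl.get_image("scene")["image"][:,:,::-1]
cv2.imwrite("pics/s2.png",cv2.resize(d[160:340,240:450],None,fx=3.3,fy=3.3,interpolation=cv2.INTER_CUBIC))
E
```

```text
t: 7.25
tool_pos: [0.5994, 0.216, 0.2515]
tool_rot: [3.141, -0.027, -0.0]
contact_force: [1.1, -0.7, 0.7]
opening: 0.0853
grip_force: 0.0
[ 0.6337 -0.2738 -0.4714] [-0.2 -1.   0.6 -0.1 -0.  -0.4  0.1 -0.6  1.7 -1.4 -1.2  0.2 -1.2 -0.7]
off [ 42.8 489.2   1.5] rot [0.    0.    0.454] t 7.25 pos [0.5994 0.216  0.2515] open 0.0853 F [ 1.1 -0.7  0.7] q [0.23 0.07 1.56 0.   1.51 1.82]
```

View pics/s2.png

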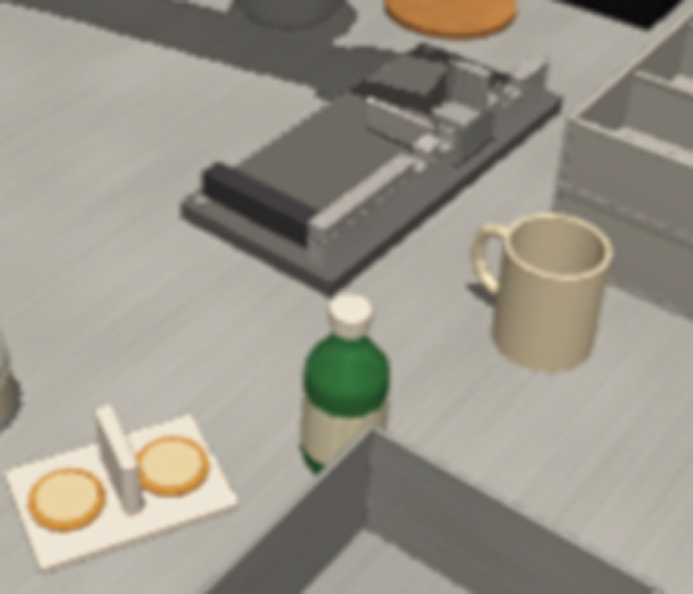

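```bash
python3 -m handwheel '[{"gripper":-1,"offset":[5,60,0],"rotation":[0,0,0.06]},{"gripper":-1,"offset":[10,122,0],"rotation":[0,0,0.12]},{"gripper":-1,"offset":[16,184,0],"rotation":[0,0,0.18]},{"gripper":-1,"offset":[21,246,0],"rotation":[0,0,0.24]},{"gripper":-1,"offset":[27,308,0],"rotation":[0,0,0.3]},{"gripper":-1,"offset":[32,370,0],"rotation":[0,0,0.36]},{"gripper":-1,"offset":[38,430,0],"rotation":[0,0,0.42]},{"gripper":-1,"offset":[43,489,0],"rotation":[0,0,0.445]}]'
python3 -m handwheel '[{"gripper":-1,"offset":[0,0,30],"rotation":[0,0,0]},{"gripper":-1,"offset":[0,0,60],"rotation":[0,0,0]},{"gripper":-1,"offset":[0,0,90],"rotation":[0,0,0]},{"gripper":-1,"offset":[0,0,120],"rotation":[0,0,0]},{"gripper":-1,"offset":[0,0,150],"rotation":[0,0,0]},{"gripper":-1,"offset":[0,0,150],"rotation":[0,0,0]},{"gripper":-1,"offset":[0,0,150],"rotation":[0,0,0]},{"gripper":-1,"offset":[0,0,150],"rotation":[0,0,0]}]'
python3 - <<'E'
from h import *
from station import ctrl
go([.6337,-.2738,.026],-.462)
d=ctrl.get_image("scene")["image"][:,:,::-1]
cv2.imwrite("pics/s3.png",cv2.resize(d[220:360,200:380],None,fx=4,fy=4,interpolation=cv2.INTER_CUBIC))
E
```

```text
t: 8.3
tool_pos: [0.6341, -0.2756, 0.25]
tool_rot: [-3.058, 0.721, -0.001]
contact_force: [0.9, 1.1, 0.5]
opening: 0.0852
grip_force: 0.0
t: 9.3
tool_pos: [0.6354, -0.2742, 0.1025]
tool_rot: [3.057, -0.719, 0.005]
contact_force: [0.1, -0.7, 0.3]
opening: 0.0852
grip_force: 0.0
off [-2.   0.4 76.5] rot [ 0.    -0.004 -0.   ] t 9.3 pos [ 0.6354 -0.2742  0.1025] open 0.0852 F [ 0.1 -0.7  0.3] q [-0.51  0.31  1.55  0.    1.28  1.52]
```

View pics/s3.png

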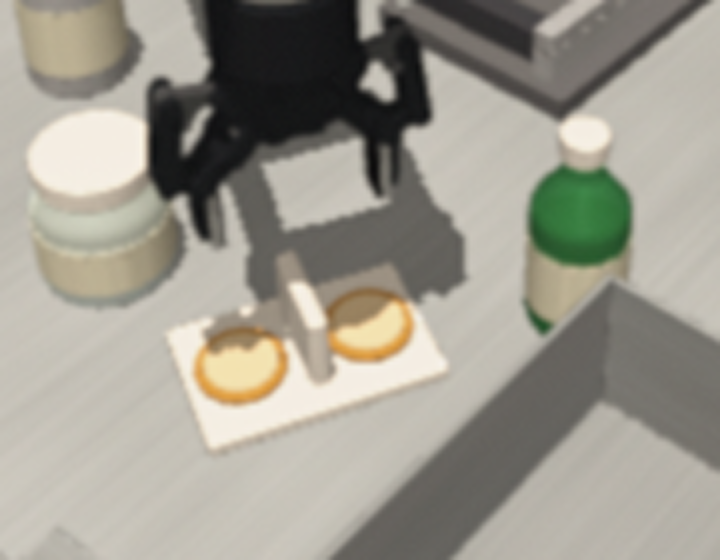

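```bash
python3 -m handwheel '[{"gripper":-1,"offset":[-2,0,25],"rotation":[0,0,0]},{"gripper":-1,"offset":[-2,0,50],"rotation":[0,0,0]},{"gripper":-1,"offset":[-2,0,70],"rotation":[0,0,0]},{"gripper":-1,"offset":[-2,0,75],"rotation":[0,0,0]},{"gripper":-1,"offset":[-2,0,75],"rotation":[0,0,0]},{"gripper":0,"offset":[-2,0,75],"rotation":[0,0,0]},{"gripper":0.3,"offset":[-2,0,75],"rotation":[0,0,0]},{"gripper":0.6,"offset":[-2,0,75],"rotation":[0,0,0]}]' 60
python3 -m handwheel '[{"gripper":0.8,"offset":[0,0,0],"rotation":[0,0,0]},{"gripper":1,"offset":[0,0,0],"rotation":[0,0,0]},{"gripper":1,"offset":[0,0,0],"rotation":[0,0,0]},{"gripper":1,"offset":[0,0,0],"rotation":[0,0,0]},{"gripper":1,"offset":[0,0,0],"rotation":[0,0,0]},{"gripper":1,"offset":[0,0,0],"rotation":[0,0,0]},{"gripper":1,"offset":[0,0,-5],"rotation":[0,0,0]},{"gripper":1,"offset":[0,0,-10],"rotation":[0,0,0]}]'
python3 - <<'E'
from h import *
go([.6337,-.2738,.25],-.462);go([.525,.1073,.25],-.017)
E
```

```text
t: 10.35
tool_pos: [0.6328, -0.2729, 0.0258]
tool_rot: [3.058, -0.719, 0.001]
contact_force: [-0.0, -0.3, 0.2]
opening: 0.0325
grip_force: 0.0
t: 11.35
tool_pos: [0.6315, -0.2722, 0.034]
tool_rot: [-3.057, 0.719, 0.004]
contact_force: [0.3, -0.3, -3.0]
opening: 0.0114
grip_force: 58.5
off [   2.2    0.4 -216. ] rot [-0.     0.002 -0.   ] t 11.35 pos [ 0.6315 -0.2722  0.034 ] open 0.0114 F [ 0.3 -0.3 -3. ] q [-0.52  0.38  1.58 -0.    1.18  1.52]
off [-265.  -292.2 -215.3] rot [-0.001  0.002 -0.445] t 11.35 pos [ 0.6315 -0.2722  0.034 ] open 0.0114 F [ 0.3 -0.3 -3. ] q [-0.52  0.38  1.58 -0.    1.18  1.52]
```

```bash
python3 -m handwheel '[{"gripper":1,"offset":[0,0,-20],"rotation":[0,0,0]},{"gripper":1,"offset":[0,0,-50],"rotation":[0,0,0]},{"gripper":1,"offset":[0,0,-85],"rotation":[0,0,0]},{"gripper":1,"offset":[0,0,-120],"rotation":[0,0,0]},{"gripper":1,"offset":[0,0,-155],"rotation":[0,0,0]},{"gripper":1,"offset":[-30,-30,-180],"rotation":[0,0,-0.05]},{"gripper":1,"offset":[-60,-65,-200],"rotation":[0,0,-0.1]},{"gripper":1,"offset":[-90,-100,-200],"rotation":[0,0,-0.15]}]'
python3 -c "
from h import *
go([.525,.1073,.18],-.017)"
```

```text
t: 12.35
tool_pos: [0.5972, -0.1424, 0.2396]
tool_rot: [3.103, -0.487, 0.01]
contact_force: [0.4, 0.1, -2.0]
opening: 0.0113
grip_force: 58.7
off [-145.6 -215.6   58.6] rot [ 0.001 -0.006 -0.294] t 12.35 pos [ 0.5972 -0.1424  0.2396] open 0.0113 F [ 0.4  0.1 -2. ] q [-0.36  0.02  1.63  0.    1.48  1.53]
```

```bash
python3 -m handwheel '[{"gripper":1,"offset":[-30,-44,0],"rotation":[0,0,-0.06]},{"gripper":1,"offset":[-60,-88,0],"rotation":[0,0,-0.12]},{"gripper":1,"offset":[-90,-132,10],"rotation":[0,0,-0.18]},{"gripper":1,"offset":[-120,-176,30],"rotation":[0,0,-0.24]},{"gripper":1,"offset":[-145,-213,58],"rotation":[0,0,-0.295]},{"gripper":1,"offset":[-145,-213,58],"rotation":[0,0,-0.295]},{"gripper":1,"offset":[-145,-213,58],"rotation":[0,0,-0.295]},{"gripper":1,"offset":[-145,-213,58],"rotation":[0,0,-0.295]}]'
python3 - <<'E'
from h import *
from station import ctrl
go([.525,.1073,.05],-.017)
d=ctrl.get_image("scene")["image"][:,:,::-1]
cv2.imwrite("pics/s4.png",cv2.resize(d[100:270,270:450],None,fx=3.5,fy=3.5,interpolation=cv2.INTER_CUBIC))
E
```

```text
t: 13.35
tool_pos: [0.5251, 0.1032, 0.1789]
tool_rot: [3.141, -0.03, 0.004]
contact_force: [0.0, 0.2, -2.1]
opening: 0.0113
grip_force: 59.1
off [ -0.6  -4.1 128.9] rot [ 0.    -0.003 -0.002] t 13.35 pos [0.5251 0.1032 0.1789] open 0.0113 F [ 0.   0.2 -2.1] q [ 0.06 -0.13  1.88 -0.    1.39  1.64]
```

View pics/s4.png

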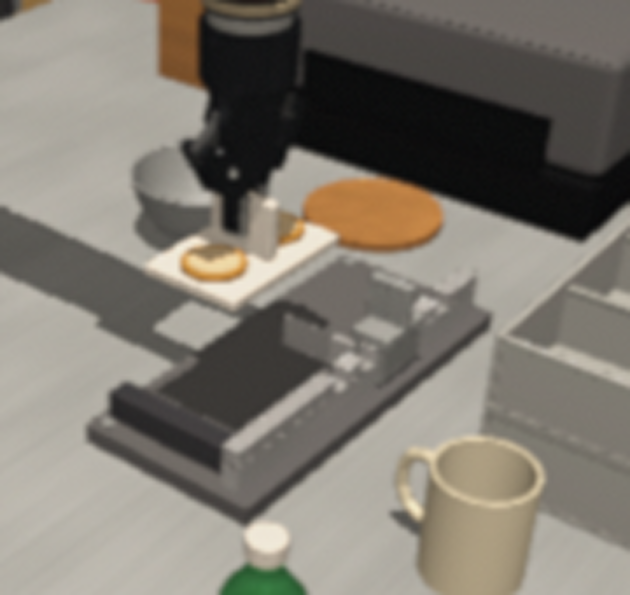

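```bash
python3 -m handwheel '[{"gripper":1,"offset":[0,-4,20],"rotation":[0,0,0]},{"gripper":1,"offset":[0,-4,45],"rotation":[0,0,0]},{"gripper":1,"offset":[0,-4,70],"rotation":[0,0,0]},{"gripper":1,"offset":[0,-4,90],"rotation":[0,0,0]},{"gripper":1,"offset":[0,-4,100],"rotation":[0,0,0]},{"gripper":1,"offset":[0,-4,105],"rotation":[0,0,0]},{"gripper":1,"offset":[0,-4,105],"rotation":[0,0,0]},{"gripper":1,"offset":[0,-4,105],"rotation":[0,0,0]}]'
python3 -c "
from h import *
go([.525,.1073,.0455],-.017)"
```

```text
t: 14.4
tool_pos: [0.5248, 0.1083, 0.0732]
tool_rot: [-3.141, 0.027, -0.003]
contact_force: [0.9, 0.4, -1.4]
opening: 0.0113
grip_force: 59.3
off [ 0.2  1.  27.7] rot [-0.    -0.002 -0.   ] t 14.4 pos [0.5248 0.1083 0.0732] open 0.0113 F [ 0.9  0.4 -1.4] q [ 0.06 -0.01  1.95  0.    1.2   1.65]
```

```bash
python3 -m handwheel '[{"gripper":1,"offset":[0,0,6],"rotation":[0,0,0]},{"gripper":1,"offset":[0,0,12],"rotation":[0,0,0]},{"gripper":1,"offset":[0,0,18],"rotation":[0,0,0]},{"gripper":1,"offset":[0,0,23],"rotation":[0,0,0]},{"gripper":1,"offset":[0,0,26],"rotation":[0,0,0]},{"gripper":1,"offset":[0,0,28],"rotation":[0,0,0]},{"gripper":1,"offset":[0,0,28],"rotation":[0,0,0]},{"gripper":1,"offset":[0,0,28],"rotation":[0,0,0]}]'
python3 -c "
from h import *
go([.525,.1073,.0455],-.017)"
```

```text
t: 15.4
tool_pos: [0.524, 0.1082, 0.0455]
tool_rot: [3.141, -0.027, -0.001]
contact_force: [-5.1, -0.7, 6.3]
opening: 0.0113
grip_force: 60.6
off [ 1.   0.9 -0. ] rot [ 0.     0.001 -0.   ] t 15.4 pos [0.524  0.1082 0.0455] open 0.0113 F [-5.1 -0.7  6.3] q [ 0.06  0.03  1.96 -0.    1.15  1.65]
```

```bash
python3 -m handwheel '[{"gripper":0.7,"offset":[0,0,0],"rotation":[0,0,0]},{"gripper":0.3,"offset":[0,0,0],"rotation":[0,0,0]},{"gripper":0,"offset":[0,0,0],"rotation":[0,0,0]},{"gripper":0,"offset":[0,0,0],"rotation":[0,0,0]},{"gripper":0,"offset":[0,0,-30],"rotation":[0,0,0]},{"gripper":0,"offset":[0,0,-70],"rotation":[0,0,0]},{"gripper":-1,"offset":[0,0,-125],"rotation":[0,0,0]},{"gripper":-1,"offset":[0,0,-180],"rotation":[0,0,0]}]'
python3 - <<'E'
from h import *
from station import ctrl
d=ctrl.get_image("scene")["image"][:,:,::-1]
cv2.imwrite("pics/s5.png",cv2.resize(d[100:270,270:450],None,fx=3.5,fy=3.5,interpolation=cv2.INTER_CUBIC))
E
```

```text
t: 16.4
tool_pos: [0.5236, 0.1082, 0.2254]
tool_rot: [-3.141, 0.027, 0.001]
contact_force: [1.0, 0.4, -0.6]
opening: 0.077
grip_force: 0.0
```

View pics/s5.png

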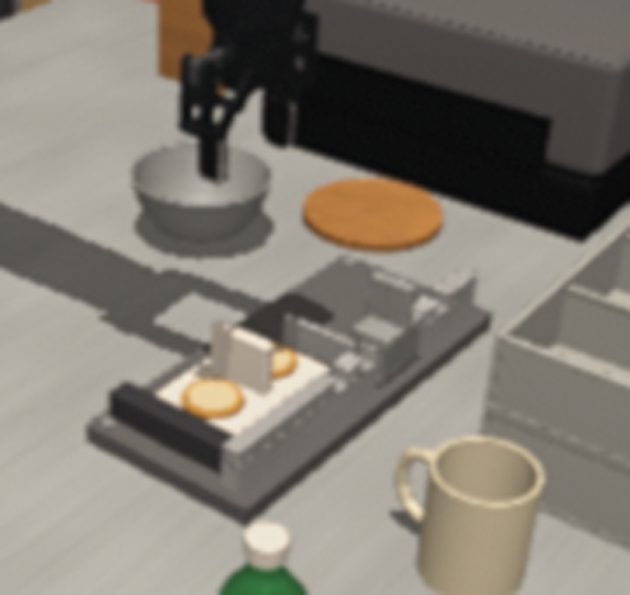

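The picture shows the carrier lying flat in the bay (handle near 240,355), clear of the end block (170,425) and the paddle (315,335). The stop is seated at (390,340).

```bash
python3 -c "
from station import ctrl
print(ctrl.finish_job())"
```

```text
the job is handed in; nothing more can be done
None
```

The stop is in the next notch and the carrier lies flat in the bay, clear of the end block and the paddle; I handed the job in at about 16.5 s, and the hand-in call returned no verdict.

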